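Slide the watch case into the battery tester and hold the test button

ROBOT

A 7-joint arm with a two-finger parallel gripper is mounted at the origin on the work surface. World frame = base frame: x ahead of the robot, y to its left, z up, the work surface at z = 0. Lengths are in m, angles in rad, forces in N, time in s.
With the tool pointing down it reaches from about 0.425 to 0.8 m from the base axis. Payload 8.3 kg.
Tool frame: the origin (TCP) lies midway between the tips of the shut fingers; the grasp point (between the pads) lies 19 mm behind it; z points along the fingers, y is the line along which they close (so a half turn about z gives the same grasp; the last joint's range is limited). The gripper opens to 85 mm and grips with 20 to 120 N. Pads are 22 mm wide; open, the fingers measure 114 mm over their backs; the gripper's body (76 mm by 85 mm) begins 54 mm behind the grasp point. The pads swing forward as they close: fully open they stand 13 mm farther back than shut.
Start: joints at [1.278, 0.383, 0.016, 1.37, -0.006, 1.388, -0.046], TCP at [0.142, -0.609, 0.205] pointing down, gripper open.
Joint ranges: [-2.95, 2.95], [-0.25, 2.06], [-1.52, 1.56], [0.18, 2.33], [-1.44, 4.58], [0.02, 2.06], [-3.01, 3.01]. Speed limits (rad/s): [2.39, 2.39, 3.01, 3.01, 3.14, 3.14, 3.14].

INTERFACE

Orientations are given as a rotation vector (axis times angle).
In Python, from rig import manip gives the robot as it stands.
- The arm moves only by the shell command python3 -m crank 'ROWS' [OPENING]. ROWS is JSON, one flat list of numbers, 6 for each row, row after row: the shift along the world's x, y, z each as a share of 0.2 m, from -1 to 1, then the turn, a rotation vector about the world's x, y, z each as a share of 30 degrees, from -1 to 1. In form: [x, y, z, rx, ry, rz, x, y, z, rx, ry, rz, ...]. A call has 1 to 12 rows; each row shifts and turns the commanded pose from where the row before left it; what a row does not reach is not made up. A row lasts 1/8 s, in which the tool goes at most 62.5 mm and 10.7 degrees, less where a joint would pass 70% of its speed; a pose out of reach is approached as far as the arm can. A call with a number of a shift or a turn outside -1 to 1 is refused whole. A call with a gripper value outside its range is refused whole. OPENING is the closure, from -1 (fully open) to 1 (shut), set as the call begins (- or left out, the last holds). The fingers move at their own pace and stop on an object; the grip force is fixed at half the most. Time passes only in rows, so rows that do not move let the fingers close. It gives the time, the measured TCP pose, the force, the opening and the grip force at its end, in the units of the state.
- manip.get_state(): the state, without advancing time (a new reading comes with each control period).
- manip.snapshot(name): name is "side" or "top"; returns a dict with "color" (420x560x3 uint8, red, green, blue), "range_z" (420x560 float32, m along the optical axis (not along the pixel's ray), 0 where there is no reading), "vfov" (degrees; the focal length in pixels is half the picture's height over the tangent of half this angle, whatever the lens; pixels are square), "cx", "cy" (the principal point, pixels), "R" (3x3) and "t" (3): a world point X has camera coordinates R X + t. Camera axes: x right, y down, z forward; pixel columns grow to the right and rows downward; lengths in m; the calibration is good to about 2 mm. A picture is of the moment at which its call begins.
- manip.sign_off(): hands the job in; it is judged then, once.
Trained networks look in the newest picture that a camera, given by its name, has taken for a name from the list of things; names that differ only in an ending like _2 or _b are one class to them, and where a whole thing is asked for, a point or a joint stands for the part that bears it (a point fixed in the world has none). Each returns a list of dicts, best first, with "confidence" (0 to 1); they miss things now and then, are a little off and sometimes report something else, mostly with a low value. They report only what shows in the picture. A call takes as long as a camera call. They do not tell look-alikes from the thing itself.
- manip.regions_of(query, camera): "mask" (420x560 bool, what is visible of it).
- manip.pinpoint(query, camera): "location" ([x, y, z] in m, in the coordinates of the camera as it stood for that picture, good to about 4 mm: a listed point, or the origin of a listed thing).
The state is a dict: "time_s": time; "q": joint angles; "qd": joint speeds; "effort": joint torques, N m; "tcp_pos": TCP position; "tool_rot": TCP orientation; "contact_force": force on the tool from outside, world axes, zero at the start; "moment": the same for the moment, N m; "finger_gap": finger opening in m; "grip_force": force on a finger pad.
Only numpy, scipy, OpenCV 4.12 (cv2) and the standard library are available. Lean on these libraries where they do the work, as an engineer would, in place of code of your own. Each camera call takes 0.05 s, during which the arm holds its last target. There are 200 camera calls.

TASK

Test the watch's battery: without picking it up, slide the silver watch case along the zinc table top into the V jaw at the front of the battery tester until it is fully home against both sides of the jaw, its crown pointing straight out of the jaw. Then press the red test button right down and finish while holding it down, so that the meter can be read. Press the button only with the watch home, and leave the other things on the table where they are.

Things in the scene. Friction and masses are not known exactly. Their poses are not given: they have to be found in the camera images.
- watch_case: silver watch without its band, about 85 g, loose, dial up: round body 44 mm across, 10.5 mm thick, dark bezel up to 13 mm. Origin: middle of its underside, on the table (z = 0). Crown on its -x side. Along its y, both ways, a pair of lugs reaches 26 mm from the middle; the lugs' outer flanks lie at x = -13 and +13 mm, 1.5 to 8.5 mm above the table.
- crown (a point): outer end of the case's crown, a knob 6.6 mm across: 26.5 mm from the middle of the case, 6 mm above the table; same axes as the case. Two fingertips either side of the crown, against the flanks of the lugs there (18 to 26 mm either side of the middle), push the case straight and square it up; it stays where it is left.
- jaw_seat (a point): where the middle of the case's underside lies (z = 0) when fully home in the V jaw. Axes as the tester's: +x points into the jaw. The jaw: two brass flanks, 24 mm wide in all, 12.5 mm high, sloping 22 degrees off straight across, meeting 24 mm beyond this point, on a bar 60 mm wide. Home, the case's x lies along this x; turned over about 20 degrees its lugs foul the jaw.
- tester: chrome-plated battery tester, fixed: 120 mm deep (its x), 160 mm wide (its y), front looking to its -x, origin in the middle of its underside. Front deck 40 mm high, rear part (x above 0) with the meter 70 mm high. The V jaw sticks out of the middle of the front at table height; jaw_seat is at x = -98 mm, y = 0.
- test_button_top (a point): middle of the top of the red push button on the tester's front deck, 26 mm in diameter, pressed straight down; 32 mm in front of the tester's origin and 45 mm to its -y side; it comes up again when let go
- test_button (a joint): travel of the red button in m: 0 up, 0.006 right down (takes 5 N, spring)
- pliers: flat-nosed pliers lying flat, 150 mm long (its x), to be left alone
- copper_bowl: small copper bowl, 84 mm across, 32 mm high, to be left alone
- loupe: black eye loupe, 35 mm across, 27 mm high, to be left alone
- band_long: long half of the orange rubber dive band, 130 mm long, flat on the table, to be left alone
- band_short: buckle half of the orange rubber dive band, 95 mm long, flat on the table, to be left alone
- springbar_tool: steel spring-bar tool, 120 mm long, 9 mm thick, lying on the table, to be left alone
- cell_jar: glass jar, 48 mm across, 60 mm high, to be left alone
- screwdriver: screwdriver, 130 mm long, lying on the table, to be left alone
Things that resemble listed ones, but are neither listed nor needed, are in the scene too. Of the things shaped like the watch_case, the silver one is meant.

How it is judged:
By the outcome, as a careful person would: the job done as asked, in the order asked, and still so for the second after the job is handed in, while the arm keeps its last pose, push and grip.
It also fails if it takes over 45 s, if anything falls off the work surface, if the arm or the gripper's body presses on something with over 40 N, if the wrist force passes 120 N, or if a joint passes its speed limit or range.

## Working session

There is one attempt and no reset: what is moved stays moved. The work goes in short steps, Python scripts to look and compute and a shell command to move; the robot and the scene stay as the last step left them, time stands still between calls to the robot, and variables do not carry over. Pictures are saved under pics/ and viewed, at most 10 in all, crops included, and the job is handed in when it is done.

```bash
mkdir -p pics; cat > h.py <<'E'
import numpy as np, cv2
from rig import manip
def w(s,p): return s["R"].T@(np.asarray(p)-s["t"])
def f(s): return s["color"].shape[0]/2/np.tan(np.radians(s["vfov"])/2)
def px(s,X):
    c=s["R"]@np.asarray(X)+s["t"]; return np.round([f(s)*c[0]/c[2]+s["cx"],f(s)*c[1]/c[2]+s["cy"]],1)
def ptsof(s,mask):
    v,u=np.nonzero(mask&(s["range_z"]>0)); z=s["range_z"][v,u]
    return (np.c_[(u-s["cx"])*z/f(s),(v-s["cy"])*z/f(s),z]-s["t"])@s["R"]
def save(s,name,crop=None,k=1):
    im=s["color"][...,::-1]
    if crop: a,b,c,d=crop; im=im[b:d,a:c]
    cv2.imwrite("pics/"+name,cv2.resize(im,None,fx=k,fy=k,interpolation=cv2.INTER_CUBIC))
E
python3 - <<'E'
from h import *
np.set_printoptions(precision=4,suppress=True)
for c in ["top","side"]:
    s=manip.snapshot(c); save(s,c+"0.png"); print(c,s["R"].T@-s["t"])
    for q in ["watch_case","crown","jaw_seat","tester","test_button_top"]:
        for r in manip.pinpoint(q,c): X=w(s,r["location"]); print(q,round(r["confidence"],2),X,px(s,X))
st=manip.get_state(); print(st["tcp_pos"],st["tool_rot"],st["time_s"],st["finger_gap"])
E
```

```text
top [0.3765 0.0198 1.0109]
watch_case 0.69 [ 0.4121 -0.0376  0.0033] [293.8 267.3]
watch_case 0.66 [ 0.5316  0.0448 -0.0011] [262.9 221.7]
watch_case 0.64 [ 0.4309  0.1162 -0.0029] [234.9 259.6]
watch_case 0.47 [ 0.5158  0.1769 -0.0024] [212.9 227.1]
crown 0.66 [0.503  0.2053 0.0065] [201.3 231.3]
crown 0.61 [0.4366 0.1394 0.0072] [225.7 257.1]
crown 0.57 [0.5294 0.0706 0.0066] [253. 222.]
jaw_seat 0.75 [ 0.5736 -0.0656  0.001 ] [304.3 206.6]
tester 0.79 [ 0.594  -0.1607  0.0032] [339.5 199.5]
test_button_top 0.6 [ 0.5493 -0.1428  0.0616] [336.8 211.9]
side [ 0.1347 -1.0002  1.0599]
watch_case 0.71 [ 0.5144  0.1764 -0.0022] [246.1 184.1]
watch_case 0.63 [ 0.5318  0.0369 -0.0041] [266.5 209. ]
watch_case 0.63 [0.4337 0.1103 0.0008] [229.9 202.2]
crown 0.69 [0.4999 0.1986 0.001 ] [239.8 180.6]
crown 0.64 [0.4417 0.1382 0.0083] [229.3 194.5]
crown 0.54 [0.5281 0.0682 0.0049] [261.7 201.3]
tester 0.8 [ 0.5957 -0.155   0.0009] [310.9 242.6]
test_button_top 0.49 [ 0.5444 -0.1404  0.0638] [293.5 229.8]
[ 0.1424 -0.6085  0.2048] [-3.1208 -0.3602 -0.0001] 0.6 0.08571134984596641
```

View pics/top0.png

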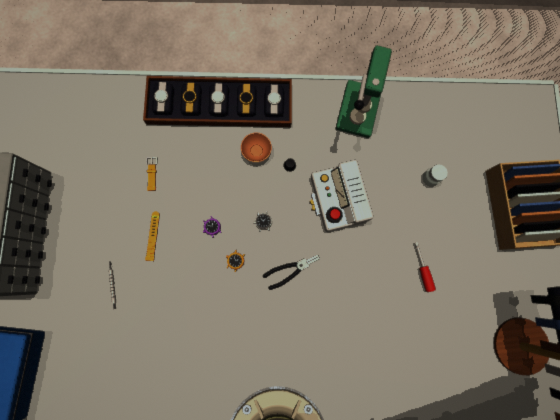

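View pics/side0.png

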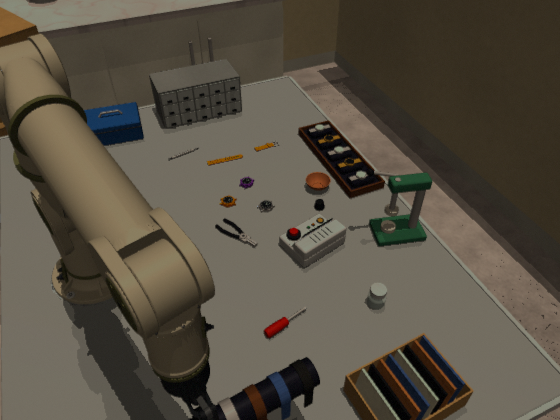

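Silver candidate at top px (263,222). The look-alikes are purple (212,227) and orange (235,260), so (263,222) fits "silver". I'll confirm it in a crop and measure the tester and case yaw.

```bash
python3 - <<'E'
from h import *
np.set_printoptions(precision=4,suppress=True)
s=manip.snapshot("top"); save(s,"crop1.png",(195,150,385,290),4)
for c in ["top","side"]:
    if c=="side": s=manip.snapshot(c)
    m=manip.regions_of("tester",c)[0]["mask"]; P=ptsof(s,m)
    for lo,hi in [(0.034,0.046),(0.064,0.078),(0.034,0.078)]:
        Q=P[(P[:,2]>lo)&(P[:,2]<hi)]
        if len(Q)>20:
            r=cv2.minAreaRect((Q[:,:2]*1000).astype(np.float32)); print(c,lo,len(Q),r)
    for r in manip.regions_of("watch_case",c):
        P=ptsof(s,r["mask"]); P=P[P[:,2]>0.0045]
        print("wc",c,len(P),P.mean(0),cv2.minAreaRect((P[:,:2]*1000).astype(np.float32)))
    for r in manip.regions_of("test_button_top",c)[:1]:
        P=ptsof(s,r["mask"]);print("btn",len(P),P.mean(0),P.max(0))
    # red button
    h=cv2.cvtColor(s["color"],cv2.COLOR_RGB2HSV); red=((h[...,0]<6)|(h[...,0]>174))&(h[...,1]>170)&(h[...,2]>80)
    P=ptsof(s,red); k=(np.hypot(P[:,0]-.547,P[:,1]+.142)<.04)&(P[:,2]>.04); P=P[k]; print("red",len(P),P.mean(0),P.min(0),P.max(0))
E
```

```text
top 0.034 1044 ((592.4281005859375, -143.08807373046875), (159.77999877929688, 93.31328582763672), 15.699108123779297)
top 0.064 1349 ((599.413818359375, -167.41650390625), (159.72955322265625, 98.67864990234375), 14.023053169250488)
top 0.034 2919 ((596.4960327148438, -157.542236328125), (159.73924255371094, 120.739013671875), 14.572614669799805)
wc top 230 [0.5161 0.1779 0.0128] ((517.3043212890625, 180.08966064453125), (46.05809783935547, 42.167869567871094), 58.64778137207031)
wc top 235 [0.4283 0.1145 0.0128] ((428.99053955078125, 115.5064468383789), (45.222904205322266, 42.13995361328125), 64.0947265625)
wc top 224 [0.5311 0.045  0.0129] ((530.8748168945312, 45.8192138671875), (45.185577392578125, 42.80772399902344), 29.609296798706055)
btn 63 [ 0.5436 -0.1373  0.0616] [ 0.5544 -0.1278  0.0651]
red 79 [ 0.5449 -0.1378  0.0613] [ 0.5335 -0.1498  0.0534] [ 0.5567 -0.1256  0.0651]
side 0.034 541 ((594.0036010742188, -162.05905151367188), (160.90553283691406, 122.10099792480469), 15.272417068481445)
side 0.064 790 ((596.732666015625, -170.19955444335938), (160.6717071533203, 103.2987289428711), 14.503828048706055)
side 0.034 1739 ((593.9495239257812, -162.15740966796875), (161.1248321533203, 122.3658447265625), 15.111942291259766)
wc side 95 [0.5147 0.1719 0.0114] ((515.555908203125, 174.10736083984375), (46.453617095947266, 37.2456169128418), 68.94596099853516)
btn 56 [ 0.5417 -0.1432  0.0598] [ 0.5539 -0.1283  0.0688]
red 40 [ 0.5446 -0.1404  0.0608] [ 0.5337 -0.1503  0.0485] [ 0.5615 -0.1283  0.0688]
```

View pics/crop1.png

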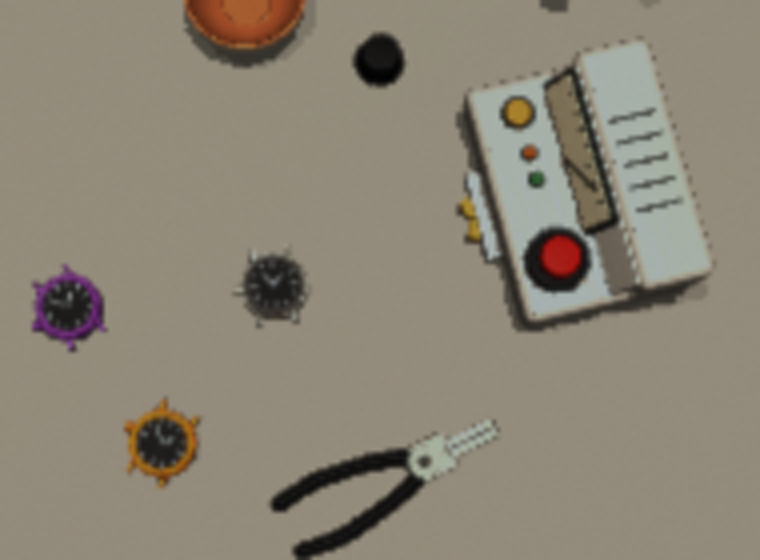

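The crop confirms it: the silver case is at crop (273,287), with its crown to the left at (238,292). The orange case is at (162,442) and the purple one at (68,307). Tester yaw is about -75.3°, the seat is near (0.571,-0.065), and the case is near (0.5315,0.0435) with yaw about -85°. I'm setting out along an arc.

```bash
python3 -m crank '[0.215,0.124,0,0,0,0.152,0.215,0.124,0,0,0,0.152,0.215,0.124,0,0,0,0.152,0.215,0.124,0,0,0,0.152,0.215,0.124,0,0,0,0.152,0.215,0.124,0,0,0,0.152,0.133,0.217,0,0,0,0.152,0.133,0.217,0,0,0,0.152,0.133,0.217,0,0,0,0.152,0.133,0.217,0,0,0,0.152,0.133,0.217,0,0,0,0.152,0.133,0.217,0,0,0,0.152]' 0.11
python3 -m crank '[-0.027,0.242,0,0,0,0.152,-0.027,0.242,0,0,0,0.152,-0.027,0.242,0,0,0,0.152,-0.027,0.242,0,0,0,0.152,-0.027,0.242,0,0,0,0.152,-0.027,0.242,0,0,0,0.152,0,0,0,0,0,0,0,0,0,0,0,0]'
cat > st.py <<'E'
from h import *
from scipy.spatial.transform import Rotation as R
np.set_printoptions(precision=4,suppress=True)
s=manip.get_state(); M=R.from_rotvec(s["tool_rot"]).as_matrix()
print(s["time_s"],s["tcp_pos"],"toolx",np.degrees(np.arctan2(M[1,0],M[0,0])),"tooly",np.degrees(np.arctan2(M[1,1],M[0,1])),"z",M[:,2],s["contact_force"],s["finger_gap"])
E
python3 st.py
```

```text
time_s: 2.5
tcp_pos: [0.5607, -0.198, 0.205]
tool_rot: [2.604, 1.757, 0.0]
contact_force: [0.3, -0.1, 0.3]
finger_gap: 0.0381
grip_force: 0.0
time_s: 3.5
tcp_pos: [0.5277, 0.0905, 0.2048]
tool_rot: [2.118, 2.32, -0.001]
contact_force: [-0.3, -0.4, -0.7]
finger_gap: 0.0382
grip_force: 0.0
3.5 [0.5277 0.0905 0.2048] toolx 95.21521726987304 tooly 5.215217222875878 z [ 0.     -0.0006 -1.    ] [-0.3035 -0.43   -0.7364] 0.038235350316490405
```

```bash
python3 -m crank '[0,0,-0.25,0,0,0,0,0,-0.25,0,0,0,0,0,-0.25,0,0,0,0,0,-0.13,0,0,0,0,0,0,0,0,0]'
python3 -m crank '[0,0,-0.06,0,0,0,0,0,0,0,0,0]'
python3 - <<'E'
from h import *
s=manip.snapshot("side"); save(s,"side1.png",(215,150,355,255),5)
for c in ["side","top"]:
    if c=="top": s=manip.snapshot(c)
    for q in ["watch_case","crown"]:
        for r in manip.pinpoint(q,c): X=w(s,r["location"]); print(c,q,round(r["confidence"],2),X.round(4),px(s,X))
E
```

```text
time_s: 4.12
tcp_pos: [0.5262, 0.0888, 0.0267]
tool_rot: [-2.119, -2.316, 0.006]
contact_force: [-0.2, -0.1, 0.4]
finger_gap: 0.0381
grip_force: 0.0
time_s: 4.38
tcp_pos: [0.528, 0.0906, 0.017]
tool_rot: [2.118, 2.32, 0.0]
contact_force: [0.7, -0.2, -0.8]
finger_gap: 0.0376
grip_force: 0.0
side watch_case 0.62 [ 0.5186  0.1735 -0.0024] [247.6 184.3]
side watch_case 0.55 [ 0.534   0.0384 -0.0045] [267.  208.7]
side watch_case 0.44 [0.431  0.1092 0.0019] [229.2 202.3]
side crown 0.63 [0.5287 0.0684 0.0049] [261.9 201.1]
side crown 0.56 [0.4993 0.2021 0.0041] [239.2 179.3]
side crown 0.54 [0.4391 0.1383 0.0077] [228.5 194.8]
top watch_case 0.59 [ 6.881e-01 -2.060e-02 -1.000e-04] [287.7 165.5]
top watch_case 0.57 [ 0.5166  0.1785 -0.0028] [212.3 226.8]
top watch_case 0.48 [0.6529 0.3447 0.0047] [151.8 175.4]
top crown 0.39 [0.4991 0.2022 0.0081] [202.3 232.8]
```

View pics/side1.png

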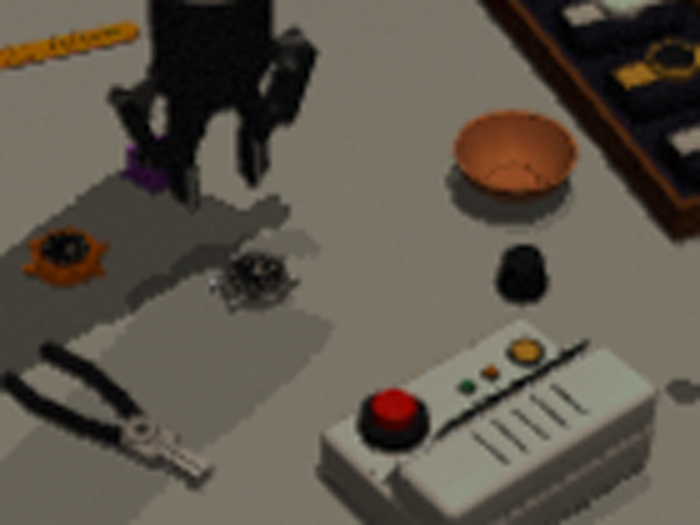

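The fingertips are at crop (190,205) and (255,185), behind the silver case at (255,278), with its crown between them and facing them. I'll lower in small steps and watch for table contact.

```bash
python3 -m crank '[0,0,-0.06,0,0,0,0,0,0,0,0,0]'
for i in 1; do python3 -m crank '[0,0,-0.015,0,0,0,0,0,0,0,0,0]'; done
python3 -m crank '[0,0,-0.01,0,0,0,0,0,0,0,0,0]'
python3 - <<'E'
from h import *
s=manip.snapshot("side"); v,u=np.mgrid[:420,:560]; P=ptsof(s,np.ones((420,560),bool))
dark=s["color"][s["range_z"]>0].max(1)<70
T=np.array([.528,.0906]); d=P[:,:2]-T; k=dark&(abs(d[:,0])<.045)&(abs(d[:,1])<.02)&(P[:,2]<.03)
print(k.sum()); Q=P[k]; Q=Q[np.argsort(Q[:,2])]; print(Q[:12].round(4)); save(s,"side2.png",(235,165,305,225),8)
E
```

```text
time_s: 4.92
tcp_pos: [0.5266, 0.0908, 0.0035]
tool_rot: [-2.116, -2.32, 0.003]
contact_force: [-0.4, -0.3, 0.8]
finger_gap: 0.0379
grip_force: 0.0
time_s: 5.18
tcp_pos: [0.5275, 0.0911, 0.0015]
tool_rot: [-2.117, -2.321, 0.0]
contact_force: [0.1, 0.2, -1.3]
finger_gap: 0.0381
grip_force: 0.0
time_s: 5.42
tcp_pos: [0.5276, 0.0911, -0.0003]
tool_rot: [-2.117, -2.321, 0.0]
contact_force: [2.2, 0.1, 0.2]
finger_gap: 0.0381
grip_force: 0.0
185
[[ 0.5326  0.0868 -0.007 ]
 [ 0.5201  0.0818 -0.007 ]
 [ 0.5058  0.1084 -0.0062]
 [ 0.5272  0.1087 -0.0054]
 [ 0.523   0.089  -0.0053]
 [ 0.4917  0.1082 -0.0053]
 [ 0.4968  0.0848 -0.0052]
 [ 0.5002  0.0937 -0.0051]
 [ 0.5138  0.0926 -0.0049]
 [ 0.5468  0.0778 -0.0048]
 [ 0.5347  0.083  -0.0046]
 [ 0.5055  0.0802 -0.0046]]
```

View pics/side2.png

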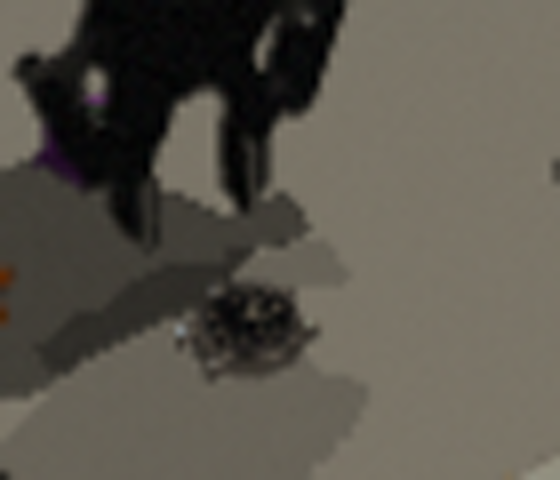

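```bash
python3 -m crank '[0,0,-0.005,0,0,0,0,0,0,0,0,0]'; python3 -m crank '[0,0,-0.005,0,0,0,0,0,0,0,0,0]' | grep -E "tcp|contact"; python3 -m crank '[0,0,-0.005,0,0,0,0,0,0,0,0,0]' | grep -E "tcp|contact"
```

```text
time_s: 5.72
tcp_pos: [0.5276, 0.0911, -0.0013]
tool_rot: [-2.117, -2.321, 0.0]
contact_force: [-0.6, -1.0, -0.8]
finger_gap: 0.0378
grip_force: 0.0
tcp_pos: [0.5275, 0.091, -0.0023]
contact_force: [0.3, -0.1, -0.2]
tcp_pos: [0.5275, 0.0911, -0.0033]
contact_force: [-0.9, -0.4, 0.0]
```

```bash
python3 -m crank '[0.002,-0.025,0,0,0,0,0.002,-0.025,0,0,0,0,0.002,-0.025,0,0,0,0,0,0,0,0,0,0]' 0.065
python3 - <<'E'
from h import *
s=manip.snapshot("side"); save(s,"side3.png",(235,180,305,232),10)
for q in ["watch_case","crown","jaw_seat"]:
    for r in manip.pinpoint(q,"side"): X=w(s,r["location"]); print(q,round(r["confidence"],2),X.round(4),px(s,X))
E
```

```text
time_s: 6.72
tcp_pos: [0.5289, 0.0752, -0.0033]
tool_rot: [2.119, 2.319, -0.0]
contact_force: [0.5, 0.8, -0.4]
finger_gap: 0.0403
grip_force: 0.0
watch_case 0.5 [0.4309 0.1099 0.0017] [229.1 202.2]
watch_case 0.49 [ 0.5359  0.0401 -0.0039] [267.3 208. ]
watch_case 0.49 [ 0.5153  0.1767 -0.0029] [246.4 184.1]
crown 0.63 [0.5263 0.0705 0.0056] [260.9 200.8]
crown 0.48 [ 0.7281  0.0654 -0.0046] [317.1 187.4]
crown 0.46 [0.4376 0.1393 0.0075] [228.  194.8]
crown 0.43 [0.4973 0.198  0.003 ] [239.1 180.5]
```

View pics/side3.png

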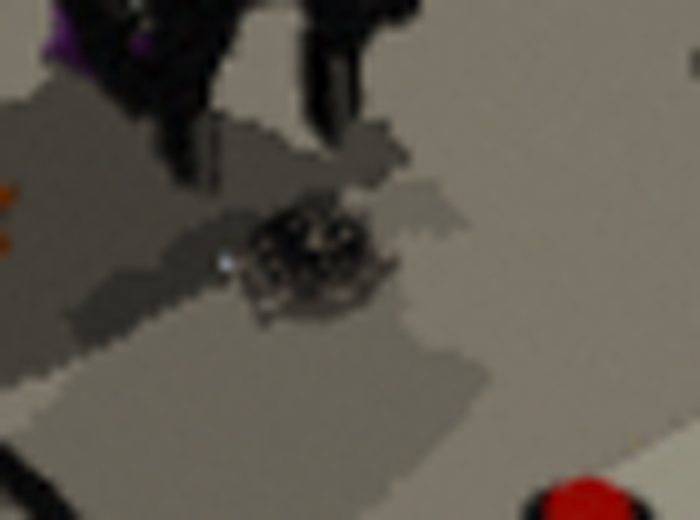

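```bash
python3 - <<'E'
from h import *
s=manip.snapshot("side")
T=np.array([.5289,.0752]); u=np.array([.091,-.996]); l=np.array([.996,.091])
for z in (0,.003,.006,.01):
  for a in (-20,-34,20,34):
    p=T+.011*u+a*1e-3*l; q=px(s,[*p,z]); print(z,a,((q-[235,180])*10).round())
# world pts of pixels near finger tips
Z=s["range_z"]
for c in [(195,170),(195,180),(195,187),(335,120),(335,132),(335,140),(335,150)]:
  uu,vv=235+c[0]//10,180+c[1]//10; m=np.zeros((420,560),bool); m[vv,uu]=1; print(c,ptsof(s,m).round(4))
E
```

```text
0 -20 [222. 250.]
0 -34 [183. 265.]
0 20 [332. 209.]
0 34 [370. 195.]
0.003 -20 [222. 243.]
0.003 -34 [183. 258.]
0.003 20 [332. 202.]
0.003 34 [370. 188.]
0.006 -20 [222. 237.]
0.006 -34 [183. 251.]
0.006 20 [332. 196.]
0.006 34 [370. 181.]
0.01 -20 [221. 228.]
0.01 -34 [182. 242.]
0.01 20 [331. 187.]
0.01 34 [369. 172.]
(195, 170) [[0.5014 0.0647 0.0363]]
(195, 180) [[0.5016 0.0661 0.0308]]
(195, 187) [[0.5016 0.0661 0.0308]]
(335, 120) [[0.5509 0.0682 0.0367]]
(335, 132) [[0.5498 0.0656 0.035 ]]
(335, 140) [[0.5505 0.0678 0.0287]]
(335, 150) [[0.5593 0.0905 0.0023]]
```

```bash
python3 - <<'E'
from h import *
s=manip.snapshot("side")
for uu in (254,256,257,267,268,270):
  for vv in range(192,208,2):
    m=np.zeros((420,560),bool); m[vv,uu]=1; print(uu,vv,ptsof(s,m).round(3),s["color"][vv,uu])
E
python3 st.py
```

```text
254 192 [[0.502 0.065 0.057]] [43 39 35]
254 194 [[0.503 0.068 0.046]] [33 31 29]
254 196 [[0.502 0.065 0.04 ]] [32 31 27]
254 198 [[0.503 0.069 0.028]] [43 42 38]
254 200 [[ 0.51   0.091 -0.002]] [65 63 55]
254 202 [[0.505 0.077 0.003]] [51 47 43]
254 204 [[0.501 0.068 0.003]] [45 44 39]
254 206 [[ 0.499  0.064 -0.001]] [49 47 43]
256 192 [[0.529 0.122 0.   ]] [39 37 32]
256 194 [[0.509 0.066 0.045]] [42 39 36]
256 196 [[0.507 0.061 0.042]] [36 33 29]
256 198 [[0.507 0.063 0.031]] [36 33 29]
256 200 [[ 0.516  0.09  -0.004]] [66 63 56]
256 202 [[0.511 0.077 0.001]] [47 45 40]
256 204 [[ 0.509  0.07  -0.001]] [48 45 41]
256 206 [[0.504 0.058 0.002]] [46 44 38]
257 192 [[ 0.533  0.124 -0.002]] [61 58 52]
257 194 [[ 0.529  0.113 -0.001]] [61 59 53]
257 196 [[ 0.526  0.104 -0.001]] [62 60 53]
257 198 [[ 0.522  0.096 -0.002]] [63 59 53]
257 200 [[ 0.518  0.085 -0.   ]] [62 60 53]
257 202 [[ 0.515  0.077 -0.   ]] [49 47 41]
257 204 [[ 0.513  0.074 -0.007]] [49 46 41]
257 206 [[0.505 0.051 0.008]] [123 130 134]
267 192 [[0.548 0.07  0.036]] [8 8 9]
267 194 [[0.549 0.073 0.025]] [52 50 42]
2
[... 377 characters left out ...]
 198 [[ 0.556  0.082 -0.002]] [49 46 42]
268 200 [[0.549 0.066 0.004]] [77 72 65]
268 202 [[0.543 0.052 0.01 ]] [19 17 15]
268 204 [[0.541 0.046 0.007]] [42 39 34]
268 206 [[0.535 0.03  0.014]] [27 24 21]
270 192 [[ 0.573  0.106 -0.002]] [86 82 72]
270 194 [[ 0.568  0.095 -0.   ]] [64 61 54]
270 196 [[ 0.565  0.086 -0.001]] [66 64 57]
270 198 [[0.56  0.075 0.002]] [104  99  88]
270 200 [[ 0.557  0.069 -0.001]] [99 94 84]
270 202 [[0.548 0.046 0.013]] [32 30 26]
270 204 [[0.544 0.035 0.015]] [10 11 10]
270 206 [[0.541 0.029 0.013]] [31 29 26]
7.025 [ 0.5287  0.0763 -0.0032] toolx 95.27256054717328 tooly 5.27256144005841 z [-0.0001  0.0001 -1.    ] [-0.581  -0.3128  0.2824] 0.03943765309739003
```

The depth map shows the tips are really about 26 mm above the table even though the TCP reads -3 mm. The x and y agree. So I'll go by vision and contact for z and lower further, checking force.

```bash
python3 -m crank '[0,0,-0.04,0,0,0,0,0,-0.04,0,0,0,0,0,0,0,0,0]'| grep -E "tcp|contact"; python3 - <<'E'
from h import *
s=manip.snapshot("side"); 
for uu in (254,256,267,268):
  for vv in range(194,208):
    m=np.zeros((420,560),bool); m[vv,uu]=1; p=ptsof(s,m); print(uu,vv,p.round(3)[0] if len(p) else 0)
E
```

```text
tcp_pos: [0.5279, 0.0759, -0.0203]
contact_force: [-0.6, 0.4, -0.9]
254 194 [0.501 0.06  0.053]
254 195 [0.501 0.063 0.047]
254 196 [0.501 0.064 0.041]
254 197 [0.501 0.063 0.038]
254 198 [0.499 0.057 0.039]
254 199 [0.502 0.067 0.026]
254 200 [0.5   0.063 0.025]
254 201 [0.501 0.067 0.017]
254 202 [0.502 0.068 0.012]
254 203 [0.501 0.068 0.007]
254 204 [0.502 0.071 0.   ]
254 205 [ 0.502  0.072 -0.005]
254 206 [ 0.499  0.064 -0.002]
254 207 [ 0.5    0.065 -0.007]
256 194 [ 0.527  0.116 -0.002]
256 195 [0.523 0.106 0.003]
256 196 [0.508 0.064 0.039]
256 197 [0.508 0.064 0.035]
256 198 [0.507 0.062 0.032]
256 199 [0.507 0.063 0.027]
256 200 [0.506 0.059 0.026]
256 201 [0.507 0.063 0.018]
256 202 [0.506 0.062 0.015]
256 203 [ 0.511  0.076 -0.003]
256 204 [ 0.509  0.072 -0.003]
256 205 [ 0.509  0.07  -0.006]
256 206 [0.504 0.058 0.002]
256 207 [0.503 0.055 0.001]
267 194 [0.547 0.069 0.029]
267 195 [0.549 0.072 0.021]
267 196 [0.548 0.071 0.018]
267 197 [0.547 0.069 0.016]
267 198 [0.547 0.068 0.012]
267 199 [0.549 0.075 0.001]
267 200 [ 0.549  0.075 -0.003]
267 201 [0.539 0.049 0.018]
267 202 [0.539 0.05  0.012]
267 203 [0.537 0.045 0.013]
267 204 [0.536 0.041 0.013]
267 205 [0.534 0.038 0.012]
267 206 [0.533 0.035 0.011]
267 207 [0.53  0.028 0.013]
268 194 [0.55  0.067 0.03 ]
268 195 [0.551 0.07  0.022]
268 196 [0.549 0.065 0.023]
268 197 [0.55  0.067 0.016]
268 198 [0.551 0.07  0.009]
268 199 [0.553 0.075 0.   ]
268 200 [ 0.552  0.075 -0.004]
268 201 [0.545 0.056 0.01 ]
268 202 [0.543 0.052 0.01 ]
268 203 [0.541 0.046 0.012]
268 204 [0.539 0.04  0.013]
268 205 [0.536 0.034 0.015]
268 206 [0.538 0.038 0.006]
268 207 [0.534 0.028 0.012]
```

```bash
python3 -m crank '[0,0,-0.015,0,0,0,0,0,0,0,0,0]'| grep -E "tcp|contact";python3 -m crank '[0,0,-0.008,0,0,0,0,0,0,0,0,0]'| grep -E "tcp|contact";python3 -m crank '[0,0,-0.005,0,0,0,0,0,0,0,0,0]'| grep -E "tcp|contact"
```

```text
tcp_pos: [0.5288, 0.076, -0.0223]
contact_force: [0.4, 0.1, -0.1]
tcp_pos: [0.5288, 0.076, -0.0239]
contact_force: [-0.6, 0.2, -0.3]
tcp_pos: [0.5288, 0.0761, -0.0249]
contact_force: [0.2, -0.3, -0.7]
```

```bash
python3 -m crank '[0,0,-0.005,0,0,0,0,0,0,0,0,0]'| grep -E "tcp|contact";python3 -m crank '[0,0,-0.005,0,0,0,0,0,0,0,0,0]'| grep -E "tcp|contact"; python3 - <<'E'
from h import *
s=manip.snapshot("side"); 
for uu in (253,254,255,256,267,268):
  for vv in range(199,208):
    m=np.zeros((420,560),bool); m[vv,uu]=1; p=ptsof(s,m); print(uu,vv,p.round(3)[0] if len(p) else 0)
E
```

```text
tcp_pos: [0.5287, 0.0761, -0.0259]
contact_force: [-0.7, 0.5, -0.7]
tcp_pos: [0.5287, 0.076, -0.0269]
contact_force: [-0.0, -0.7, 0.6]
253 199 [0.498 0.067 0.027]
253 200 [0.498 0.067 0.022]
253 201 [0.497 0.064 0.021]
253 202 [0.499 0.071 0.01 ]
253 203 [0.499 0.071 0.006]
253 204 [ 0.5    0.074 -0.001]
253 205 [0.497 0.067 0.001]
253 206 [ 0.497  0.067 -0.003]
253 207 [ 0.494  0.06  -0.001]
254 199 [0.502 0.067 0.025]
254 200 [0.502 0.068 0.02 ]
254 201 [0.502 0.069 0.015]
254 202 [0.501 0.068 0.012]
254 203 [0.502 0.07  0.006]
254 204 [0.5   0.066 0.005]
254 205 [0.499 0.061 0.005]
254 206 [0.499 0.062 0.   ]
254 207 [0.496 0.054 0.004]
255 199 [0.505 0.066 0.026]
255 200 [0.505 0.066 0.021]
255 201 [0.503 0.062 0.02 ]
255 202 [0.503 0.062 0.016]
255 203 [0.502 0.06  0.014]
255 204 [0.504 0.065 0.004]
255 205 [ 0.504  0.067 -0.001]
255 206 [ 0.502  0.062 -0.001]
255 207 [0.499 0.053 0.003]
256 199 [0.507 0.063 0.027]
256 200 [0.506 0.06  0.025]
256 201 [0.507 0.064 0.018]
256 202 [0.507 0.063 0.014]
256 203 [0.506 0.062 0.011]
256 204 [0.507 0.067 0.002]
256 205 [0.505 0.061 0.003]
256 206 [0.504 0.058 0.002]
256 207 [0.503 0.055 0.   ]
267 199 [0.549 0.075 0.001]
267 200 [ 0.548  0.073 -0.001]
267 201 [0.541 0.054 0.013]
267 202 [0.542 0.056 0.007]
267 203 [0.538 0.046 0.013]
267 204 [0.536 0.043 0.011]
267 205 [0.534 0.038 0.012]
267 206 [0.531 0.03  0.016]
267 207 [0.53  0.027 0.014]
268 199 [0.55  0.069 0.006]
268 200 [ 0.551  0.071 -0.001]
268 201 [0.544 0.052 0.014]
268 202 [0.543 0.049 0.012]
268 203 [0.54  0.044 0.013]
268 204 [0.539 0.04  0.013]
268 205 [0.536 0.033 0.015]
268 206 [0.538 0.038 0.006]
268 207 [0.534 0.028 0.012]
```

```bash
cat > plan.py <<'E'
from h import *
from scipy.optimize import brentq
def plan(T,psi,seat,pf,N,n0,nend,d=.024):
    # N steps; heading ramps psi->pm->pf; step length & pm solved so P ends at seat
    u=lambda a:np.array([np.cos(a),np.sin(a)])
    P0=T+d*u(psi)
    def prof(pm):
        n=N-n0-nend; h=n//2
        return np.r_[[psi]*n0,np.linspace(psi,pm,h+1)[1:],np.linspace(pm,pf,n-h+1)[1:],[pf]*nend]
    def end(pm): 
        H=prof(pm); mid=(np.r_[psi,H[:-1]]+H)/2; return H,np.array([u(a) for a in mid])
    def err(pm):
        v=end(pm)[1].sum(0); g=seat-P0; return v[0]*g[1]-v[1]*g[0]
    pm=brentq(err,np.radians(-110),np.radians(-20)); H,V=end(pm)
    L=np.linalg.norm(seat-P0)/np.linalg.norm(V.sum(0)); P=P0+np.cumsum(V*L,0); Ts=np.array([p-d*u(a) for p,a in zip(P,H)])
    print("pm",np.degrees(pm),"L",L,"P0",P0)
    D=np.diff(np.r_[[T],Ts],axis=0)/.2; r=np.diff(np.r_[psi,H])/np.radians(30)
    for i in range(N): print(i+1,D[i].round(4),r[i].round(4),P[i].round(4),np.degrees(H[i]).round(1))
E
python3 -c "
from plan import *
plan(np.array([.5287,.076]),np.radians(-84.7),np.array([.571,-.065]),np.radians(-75.3),24,3,4)"
```

```text
pm -55.71239676988608 L 0.0052148691798464195 P0 [0.53091689 0.05210261]
1 [ 0.0024 -0.026 ] 0.0 [0.5314 0.0469] -84.7
2 [ 0.0024 -0.026 ] 0.0 [0.5319 0.0417] -84.7
3 [ 0.0024 -0.026 ] 0.0 [0.5324 0.0365] -84.7
4 [-0.0043 -0.0268] 0.1208 [0.533  0.0314] -81.1
5 [-0.0026 -0.027 ] 0.1208 [0.534  0.0262] -77.5
6 [-0.0009 -0.0271] 0.1208 [0.5353 0.0212] -73.8
7 [ 0.0008 -0.0271] 0.1208 [0.5369 0.0162] -70.2
8 [ 0.0025 -0.027 ] 0.1208 [0.5388 0.0114] -66.6
9 [ 0.0042 -0.0268] 0.1208 [0.541  0.0066] -63.0
10 [ 0.0059 -0.0265] 0.1208 [0.5435 0.0021] -59.3
11 [ 0.0076 -0.0261] 0.1208 [ 0.5463 -0.0023] -55.7
12 [ 0.0181 -0.0193] -0.0725 [ 0.5492 -0.0067] -57.9
13 [ 0.0173 -0.02  ] -0.0725 [ 0.5519 -0.0112] -60.1
14 [ 0.0166 -0.0206] -0.0725 [ 0.5544 -0.0157] -62.2
15 [ 0.0158 -0.0213] -0.0725 [ 0.5567 -0.0204] -64.4
16 [ 0.015  -0.0218] -0.0725 [ 0.5589 -0.0251] -66.6
17 [ 0.0141 -0.0224] -0.0725 [ 0.5609 -0.0299] -68.8
18 [ 0.0133 -0.0229] -0.0725 [ 0.5627 -0.0348] -70.9
19 [ 0.0124 -0.0234] -0.0725 [ 0.5643 -0.0398] -73.1
20 [ 0.0115 -0.0239] -0.0725 [ 0.5657 -0.0448] -75.3
21 [ 0.0066 -0.0252] 0.0 [ 0.567  -0.0499] -75.3
22 [ 0.0066 -0.0252] 0.0 [ 0.5684 -0.0549] -75.3
23 [ 0.0066 -0.0252] 0.0 [ 0.5697 -0.06  ] -75.3
24 [ 0.0066 -0.0252] 0.0 [ 0.571 -0.065] -75.3
```

```bash
python3 -m crank '[0.0024,-0.026,0,0,0,0,0.0024,-0.026,0,0,0,0,0.0024,-0.026,0,0,0,0,-0.0043,-0.0268,0,0,0,0.121,-0.0026,-0.027,0,0,0,0.121,-0.0009,-0.0271,0,0,0,0.121,0.0008,-0.0271,0,0,0,0.121,0.0025,-0.027,0,0,0,0.121,0.0042,-0.0268,0,0,0,0.121,0.0059,-0.0265,0,0,0,0.121,0.0076,-0.0261,0,0,0,0.121,0,0,0,0,0,0]'
python3 st.py; python3 - <<'E'
from h import *
s=manip.snapshot("side"); save(s,"side4.png",(235,175,325,242),8)
for q in ["watch_case","crown","jaw_seat","tester"]:
    for r in manip.pinpoint(q,"side"): X=w(s,r["location"]); print(q,round(r["confidence"],2),X.round(4),px(s,X))
E
```

```text
time_s: 10.25
tcp_pos: [0.533, 0.0167, -0.0269]
tool_rot: [-1.47, -2.776, 0.0]
contact_force: [-0.2, 0.3, -0.8]
finger_gap: 0.0398
grip_force: 0.0
10.25 [ 0.533   0.0167 -0.0269] toolx 124.19408799932813 tooly 34.19408782660981 z [-0.0001 -0.0001 -1.    ] [-0.2455  0.3039 -0.8338] 0.039759310577593125
watch_case 0.71 [0.4298 0.1122 0.0008] [228.6 202.1]
watch_case 0.61 [ 0.5491 -0.0095 -0.0037] [277.2 216.7]
watch_case 0.52 [ 0.5154  0.1746 -0.0023] [246.6 184.3]
watch_case 0.22 [0.3609 0.4255 0.0016] [182.5 153.6]
crown 0.59 [4.988e-01 1.980e-01 1.000e-04] [239.6 181. ]
crown 0.42 [0.5296 0.0186 0.0039] [268.  211.1]
crown 0.42 [0.4359 0.1378 0.0035] [227.8 196.1]
tester 0.72 [ 0.5939 -0.1588  0.0051] [311.  242.7]
```

View pics/side4.png

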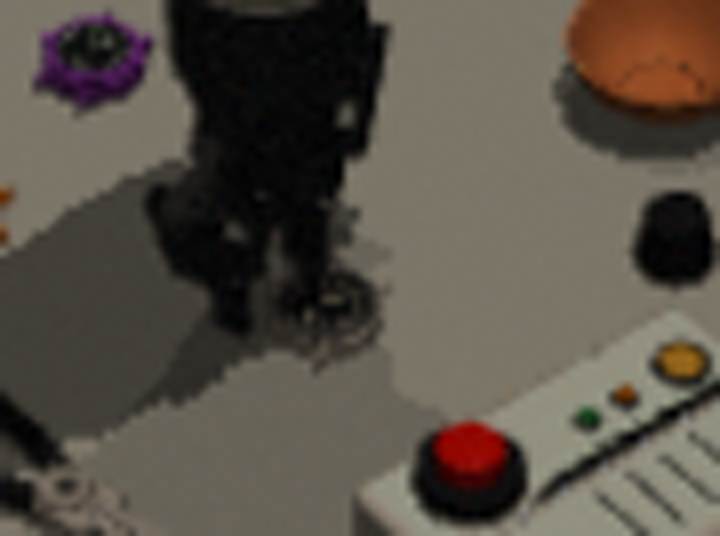

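The case has moved with the fingers. It is at crop (325,310) and square between the tips. I'll continue.

```bash
python3 -m crank '[0.0181,-0.0193,0,0,0,-0.0725,0.0173,-0.02,0,0,0,-0.0725,0.0166,-0.0206,0,0,0,-0.0725,0.0158,-0.0213,0,0,0,-0.0725,0.015,-0.0218,0,0,0,-0.0725,0.0141,-0.0224,0,0,0,-0.0725,0.0133,-0.0229,0,0,0,-0.0725,0.0124,-0.0234,0,0,0,-0.0725,0.0115,-0.0239,0,0,0,-0.0725,0,0,0,0,0,0]'
python3 st.py; python3 - <<'E'
from h import *
s=manip.snapshot("side"); save(s,"side5.png",(250,180,330,240),10)
for q in ["watch_case","crown","jaw_seat","tester"]:
    for r in manip.pinpoint(q,"side"): X=w(s,r["location"]); print(q,round(r["confidence"],2),X.round(4),px(s,X))
s=manip.snapshot("top")
for q in ["watch_case","crown","jaw_seat","tester"]:
    for r in manip.pinpoint(q,"top"): X=w(s,r["location"]); print(q,round(r["confidence"],2),X.round(4),px(s,X))
E
```

```text
time_s: 11.75
tcp_pos: [0.5599, -0.0223, -0.0268]
tool_rot: [1.921, 2.486, -0.0]
contact_force: [-0.2, 0.1, -0.3]
finger_gap: 0.0402
grip_force: 0.0
11.75 [ 0.5599 -0.0223 -0.0268] toolx 104.62102705227771 tooly 14.621026644549332 z [ 0.0001 -0.0004 -1.    ] [-0.2441  0.0736 -0.2777] 0.04023987978983758
watch_case 0.63 [ 5.684e-01 -4.560e-02 -4.000e-04] [287.5 221.7]
watch_case 0.62 [ 0.4309  0.1096 -0.0009] [229.2 202.9]
watch_case 0.41 [ 0.516   0.1778 -0.0027] [246.4 183.8]
crown 0.55 [0.4367 0.1375 0.007 ] [227.9 195.3]
crown 0.53 [ 0.5555 -0.0211  0.0026] [280.5 217.1]
crown 0.46 [0.5011 0.2018 0.0025] [239.8 179.6]
tester 0.61 [ 0.5968 -0.156   0.0018] [311.4 242.5]
watch_case 0.76 [ 0.4285  0.1137 -0.0032] [235.9 260.5]
watch_case 0.61 [ 0.515   0.1753 -0.0012] [213.4 227.3]
watch_case 0.3 [ 0.4163 -0.3787  0.0011] [423.1 266.7]
crown 0.6 [0.5025 0.2044 0.0088] [201.5 231.4]
crown 0.59 [0.4373 0.1369 0.0071] [226.6 256.8]
tester 0.87 [ 0.593  -0.1594 -0.0009] [338.7 200.1]
```

View pics/side5.png

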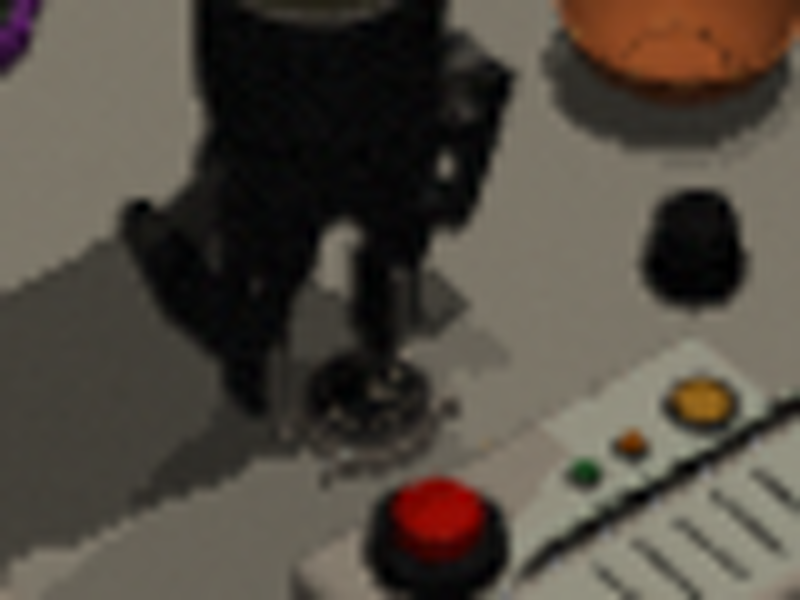

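The case is 20 mm short of the seat and lined up with the jaw. I'll push in and watch the force.

```bash
python3 -m crank '[0.0064,-0.0242,0,0,0,0,0.0064,-0.0242,0,0,0,0,0.0064,-0.0242,0,0,0,0,0,0,0,0,0,0]' | grep -E "tcp|contact"
for i in 1; do python3 -m crank '[0.0025,-0.0097,0,0,0,0,0,0,0,0,0,0]' | grep -E "tcp|contact"; done
python3 -m crank '[0.0025,-0.0097,0,0,0,0,0,0,0,0,0,0]' | grep -E "tcp|contact"
```

```text
tcp_pos: [0.5637, -0.037, -0.0269]
contact_force: [0.4, 0.5, -0.3]
tcp_pos: [0.564, -0.0382, -0.0268]
contact_force: [-0.2, -0.0, 0.2]
tcp_pos: [0.5646, -0.0401, -0.0268]
contact_force: [0.2, -0.1, -0.1]
```

```bash
python3 -m crank '[0.0013,-0.0048,0,0,0,0,0,0,0,0,0,0]' | grep -E "tcp|contact"
python3 -m crank '[0.0013,-0.0048,0,0,0,0,0,0,0,0,0,0]' | grep -E "tcp|contact"
python3 -m crank '[0.0013,-0.0048,0,0,0,0,0,0,0,0,0,0]' | grep -E "tcp|contact"
```

```text
tcp_pos: [0.5648, -0.0409, -0.0268]
contact_force: [0.4, 0.8, 0.5]
tcp_pos: [0.5649, -0.041, -0.0268]
contact_force: [-0.6, 3.6, 1.0]
tcp_pos: [0.5649, -0.0411, -0.0269]
contact_force: [-2.6, 6.6, 2.1]
```

```bash
python3 -m crank '[0.0013,-0.0048,0,0,0,0,0,0,0,0,0,0]' | grep -E "tcp|contact"
python3 -m crank '[0.0013,-0.0048,0,0,0,0,0,0,0,0,0,0]' | grep -E "tcp|contact"
python3 -m crank '[0.0013,-0.0048,0,0,0,0,0,0,0,0,0,0]' | grep -E "tcp|contact|time"; python3 st.py
python3 -c "
from rig import manip; print(manip.get_state()['moment'])"
```

```text
tcp_pos: [0.5649, -0.0411, -0.0269]
contact_force: [-3.5, 8.5, 2.9]
tcp_pos: [0.5649, -0.0412, -0.0269]
contact_force: [-4.5, 9.5, 4.3]
time_s: 14.75
tcp_pos: [0.5649, -0.0412, -0.0269]
contact_force: [-6.0, 12.7, 4.5]
14.75 [ 0.5649 -0.0412 -0.0269] toolx 104.91154803954241 tooly 14.911809686109311 z [-0.0021  0.0043 -1.    ] [-6.0285 12.6742  4.5466] 0.04000969478321091
[ 2.62585162  1.29668495 -0.24633773]
```

Firm contact with both flanks: 14 N, and the fingers no longer advance. I'll back straight out, rise and look.

```bash
python3 -m crank '[-0.0128,0.0484,0,0,0,0,-0.0128,0.0484,0,0,0,0,-0.0128,0.0484,0,0,0,0,-0.0128,0.0484,0,0,0,0,0,0,0.2,0,0,0,0,0,0.25,0,0,0,0,0,0.25,0,0,0,0,0.1,0.25,0,0,0,0,0.25,0,0,0,0,0,0.25,0,0,0,0,0,0.25,0,0,0,0,0,0,0,0,0,0]'
python3 - <<'E'
from h import *
np.set_printoptions(precision=4,suppress=True)
for c in ["top","side"]:
    s=manip.snapshot(c)
    if c=="top": save(s,"top6.png",(280,150,380,240),8)
    for q in ["watch_case","crown","jaw_seat","tester","test_button_top"]:
        for r in manip.pinpoint(q,c):
            X=w(s,r["location"])
            if X[1]<.02: print(c,q,round(r["confidence"],2),X,px(s,X))
    for r in manip.regions_of("watch_case",c):
        P=ptsof(s,r["mask"]); P=P[P[:,2]>0.005]
        if len(P) and P[:,1].mean()<0.02: print("mask",len(P),P.mean(0))
E
```

```text
time_s: 16.25
tcp_pos: [0.5542, 0.1692, 0.1635]
tool_rot: [-1.907, -2.494, -0.003]
contact_force: [0.9, 0.3, 0.5]
finger_gap: 0.04
grip_force: 0.0
top watch_case 0.56 [ 0.5675 -0.0637 -0.0012] [303.5 208.9]
top crown 0.73 [ 0.5612 -0.0379  0.0071] [294.1 210.6]
top jaw_seat 0.97 [ 0.5724 -0.0673 -0.0001] [304.9 207.1]
top tester 0.85 [ 0.5941 -0.1575 -0.0024] [338.  199.8]
top tester 0.39 [ 0.5464 -0.1386  0.0611] [335.1 213. ]
top test_button_top 0.51 [ 0.5443 -0.1398  0.0602] [335.6 213.9]
mask 216 [ 0.569  -0.0621  0.0128]
side watch_case 0.44 [ 0.5699 -0.068  -0.0015] [290.9 226.5]
side crown 0.67 [ 0.5608 -0.037   0.002 ] [284.1 220. ]
side tester 0.79 [ 0.5944 -0.1549  0.0001] [310.5 242.9]
side test_button_top 0.41 [ 0.5399 -0.1405  0.0612] [292.  230.9]
side test_button_top 0.29 [ 0.6902 -0.0244 -0.0039] [319.2 207.2]
```

View pics/top6.png

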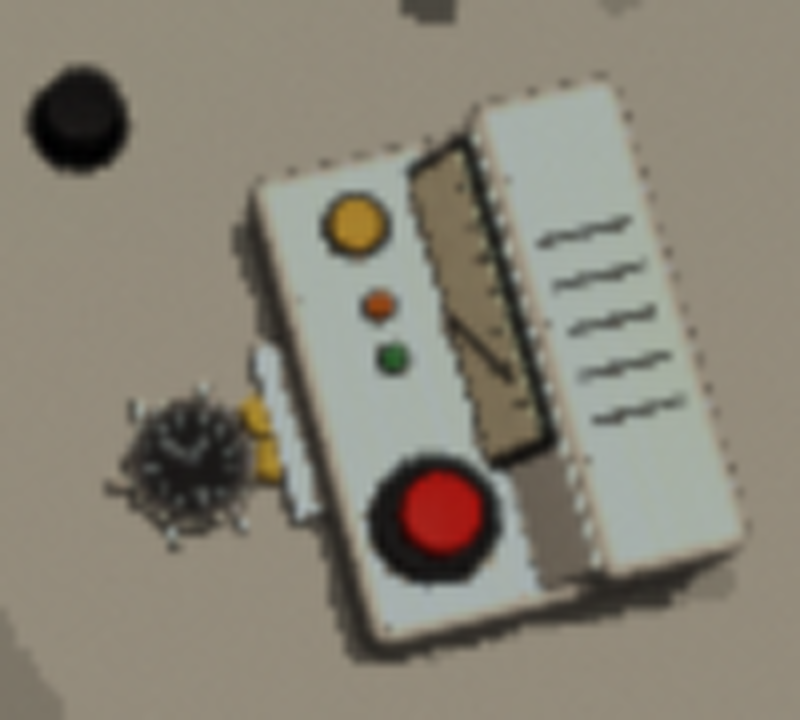

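The case is at crop (190,460), against the gold flanks at (255,415) and (268,460), with its crown straight out at (110,488). I'll measure the seating at sub-pixel level before pressing.

```bash
cat > seat.py <<'E'
from h import *
np.set_printoptions(precision=2,suppress=True)
a=np.radians(-75.2); ex=np.array([np.cos(a),np.sin(a)]); ey=np.array([-ex[1],ex[0]])
def onplane(s,u,v,z):
    d=(np.c_[(u-s["cx"])/f(s),(v-s["cy"])/f(s),np.ones(len(u))])@s["R"]; C=-s["R"].T@s["t"]
    return (C+d*((z-C[2])/d[:,2])[:,None])[:,:2]
for c in ["top","side"]:
    s=manip.snapshot(c); S=np.array([.571,-.0645])
    h=cv2.cvtColor(s["color"],cv2.COLOR_RGB2HSV).astype(int); v,u=np.mgrid[:420,:560]; v=v.ravel();u=u.ravel()
    X=onplane(s,u,v,.0125)-S; L=np.c_[X@ex,X@ey]*1000
    H,Sa,V=[h[...,i].ravel() for i in range(3)]
    disk=(np.hypot(L[:,0]+2,L[:,1]+1)<26)&(L[:,0]<16)&(V<75)
    # restrict to round
    for _ in range(5):
        m=L[disk].mean(0); disk=(np.hypot(*(L-m).T)<19)&(V<90)
    print(c,"disk",disk.sum(),m)
    gold=(H>12)&(H<35)&(Sa>120)&(V>90)&(abs(L[:,0]-22)<14)&(abs(L[:,1])<22)
    print(" gold",gold.sum(),L[gold].mean(0)); print(np.c_[L[gold],V[gold]][np.argsort(L[gold][:,1])].round(1).tolist())
    X=onplane(s,u,v,.0125)-S
    bar=(V>140)&(Sa<60)&(abs(L[:,0]-30)<8)&(abs(L[:,1])<38); print(" bar",bar.sum(),L[bar].mean(0),L[bar].min(0),L[bar].max(0))
    m=manip.regions_of("tester",c)[0]["mask"]; P=ptsof(s,m); P=P[P[:,2]>.034]; D=(P[:,:2]-S); d=np.c_[D@ex,D@ey]*1000
    print(" tester y ",np.percentile(d[:,1],[0.3,99.7]),"x",np.percentile(d[:,0],[.3,99.7]), cv2.minAreaRect(P[:,:2].astype(np.float32)*1000))
    dk=P=ptsof(s,disk.reshape(420,560)); D=(np.median(P,0)[:2]-S); print(" disk depth",D@ex*1000,D@ey*1000,np.median(P[:,2]))
E
python3 seat.py
```

```text
top disk 157 [-2.7  -2.11]
 gold 25 [22.26  1.03]
[[23.6, -12.3, 123.0], [21.0, -11.6, 109.0], [24.3, -9.7, 156.0], [21.7, -9.0, 157.0], [19.2, -8.4, 129.0], [25.0, -7.1, 160.0], [22.5, -6.4, 161.0], [19.9, -5.8, 134.0], [23.2, -3.8, 158.0], [20.6, -3.1, 133.0], [23.9, -1.2, 149.0], [21.3, -0.5, 124.0], [24.6, 1.4, 105.0], [22.0, 2.1, 94.0], [25.3, 4.1, 155.0], [22.7, 4.7, 153.0], [20.1, 5.4, 110.0], [23.4, 7.3, 162.0], [20.8, 8.0, 154.0], [24.1, 10.0, 163.0], [21.5, 10.6, 161.0], [19.0, 11.3, 117.0], [24.9, 12.6, 158.0], [22.3, 13.2, 162.0], [19.7, 13.9, 154.0]]
 bar 71 [29.76  2.63] [ 22.06 -37.57] [34.67 37.67]
 tester y  [-78.8   77.18] x [ 36.69 154.7 ] ((595.50390625, -157.53179931640625), (157.868408203125, 120.04573059082031), 14.485567092895508)
 disk depth -3.895045912124748 -2.377245481072564 0.013401830032757234
side disk 88 [-0.91 -3.85]
 gold 0 [nan nan]
[]
 bar 34 [31.33 20.18] [25.33  2.47] [37.72 37.71]
 tester y  [-82.05  77.84] x [ 40.69 160.63] ((595.4892578125, -161.4736328125), (163.196533203125, 123.10234832763672), 14.204645156860352)
 disk depth -1.5074262261870557 -2.8388061014908077 0.012286817903337004seat.py:18: RuntimeWarning: Mean of empty slice.
  print(" gold",gold.sum(),L[gold].mean(0)); print(np.c_[L[gold],V[gold]][np.argsort(L[gold][:,1])].round(1).tolist())
  ret = um.true_divide(
```

The measurements agree: camera lateral offset is about -2.5 mm, and the wrist moment puts the push on the -y finger. So the case touches only the -y flank and needs to go about 2–3 mm toward tester +y. I'll go back in and nudge it sideways.

```bash
python3 -m crank '[0,-0.25,0,0,0,0,0,-0.25,0,0,0,0,0,-0.25,0,0,0,0,0.0025,-0.1085,0,0,0,0,0,0,-0.25,0,0,0,0,0,-0.25,0,0,0,0,0,-0.25,0,0,0,0,0,-0.15,0,0,0,0,0,-0.0515,0,0,0,0,0,0,0,0,0]' >/dev/null
python3 -m crank '[0.0128,-0.0484,0,0,0,0,0.0128,-0.0484,0,0,0,0,0.0128,-0.0484,0,0,0,0,0,0,0,0,0,0]' >/dev/null; cat >> st.py <<'E'
a=np.radians(-75.2); ex=np.array([np.cos(a),np.sin(a)]); ey=np.array([-ex[1],ex[0]])
d=(s["tcp_pos"][:2]-np.array([.5649,-.0412]))*1000; F=s["contact_force"]
print("rel TF mm",d@ex,d@ey,"F x,y",F[:2]@ex,F[:2]@ey,"Mz",s["moment"][2])
E
python3 st.py
```

```text
18.9 [ 0.5643 -0.0394 -0.0271] toolx 104.57900706285326 tooly 14.579007593656222 z [ 0.0001 -0.0005 -1.    ] [0.6775 1.0169 0.7828] 0.0396880222502067
rel TF mm -1.8552644113532692 -0.08021154507078912 F x,y -0.8101309527165934 0.9147731126670268 Mz -0.010073477972189583
```

```bash
for i in 1; do python3 -m crank '[0.0097,0.0026,0,0,0,0,0,0,0,0,0,0]'>/dev/null; python3 st.py | tail -1; done
python3 -m crank '[0.0048,0.0013,0,0,0,0,0,0,0,0,0,0]'>/dev/null; python3 st.py | tail -1
python3 -m crank '[0.0048,0.0013,0,0,0,0,0,0,0,0,0,0]'>/dev/null; python3 st.py | tail -1
```

```text
rel TF mm -4.222664097079745 2.314405589135077 F x,y -0.18079417821262236 0.32443292596752216 Mz 0.0023643605469309188
rel TF mm -3.862050278098447 3.162783789497764 F x,y -0.3919742218295055 0.7387090674712823 Mz 0.020377347243937093
rel TF mm -3.6544183202963287 4.134919449925094 F x,y -0.14404294027371356 -0.1552265612689532 Mz 0.07519493178226806
```

```bash
python3 -m crank '[0,0,0,0,0,0]'>/dev/null; python3 st.py | tail -1
python3 -m crank '[0.0025,-0.0097,0,0,0,0,0,0,0,0,0,0,0,0,0,0,0,0]'>/dev/null; python3 st.py | tail -1
python3 seat.py 2>/dev/null | grep -E "disk|tester"
```

```text
rel TF mm -3.5874424351736676 4.081502279197241 F x,y 0.4271868021473315 0.8629787791396596 Mz -0.008378181701569993
rel TF mm -2.0266072171928773 3.8557693495839507 F x,y -2.1681091176047578 -0.8142434686798853 Mz -0.09844226726779187
top disk 151 [-35.41  -6.99]
```

```bash
for k in 1; do python3 -m crank '[0.0048,0.0013,0,0,0,0,0,0,0,0,0,0]'>/dev/null; python3 st.py | tail -1; done
python3 -m crank '[0.0048,0.0013,0,0,0,0,0,0,0,0,0,0]'>/dev/null; python3 st.py | tail -1
python3 - <<'E'
from h import *
s=manip.snapshot("side"); 
for q in ["watch_case","crown","tester"]:
    for r in manip.pinpoint(q,"side"):
        X=w(s,r["location"])
        if X[1]<.02: print(q,X.round(4))
save(s,"side7.png",(255,190,325,242),10)
E
```

```text
rel TF mm -2.0119390679054825 5.084210345097529 F x,y -3.070759908554735 -0.7025509831890627 Mz -0.08653686600245337
rel TF mm -2.083055781914496 6.110410189746135 F x,y -4.690965201656938 -1.3364575628103312 Mz -0.09695941328792984
watch_case [ 0.576  -0.0682 -0.0017]
crown [ 0.5655 -0.0378  0.0035]
tester [ 0.5963 -0.156   0.0032]
tester [ 0.41   -0.0427 -0.0039]
```

View pics/side7.png

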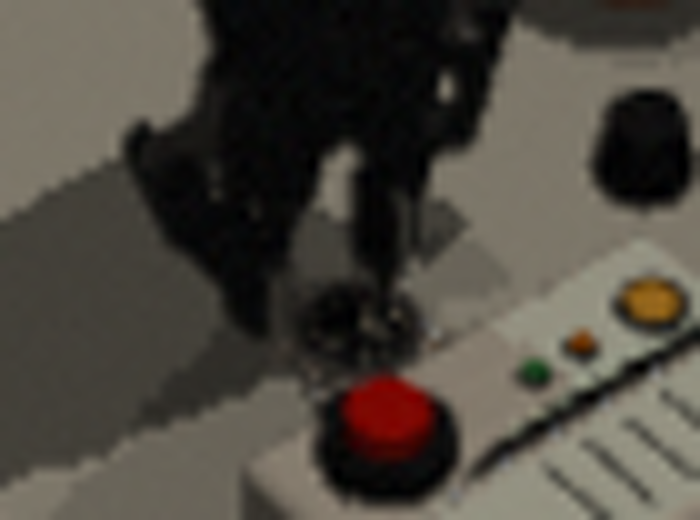

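That shows the tips at crop (255,320) and (385,290), still around the case at (355,330). Next I'll back out and measure from the top in numbers.

```bash
python3 -m crank '[-0.0128,0.0484,0,0,0,0,-0.0128,0.0484,0,0,0,0,-0.0128,0.0484,0,0,0,0,-0.0128,0.0484,0,0,0,0,0,0,0.2,0,0,0,0,0,0.25,0,0,0,0,0.1,0.25,0,0,0,0,0.25,0.25,0,0,0,0,0.25,0,0,0,0,0,0.25,0,0,0,0,0,0,0,0,0,0]'|grep -E "time|tcp"
python3 seat.py 2>/dev/null; python3 - <<'E'
from h import *
for c in ["top","side"]:
    s=manip.snapshot(c)
    for q in ["watch_case","crown","jaw_seat","tester"]:
        for r in manip.pinpoint(q,c):
            X=w(s,r["location"])
            if X[1]<.02: print(c,q,round(r["confidence"],2),X.round(4))
E
```

```text
time_s: 22.28
tcp_pos: [0.5583, 0.1712, 0.1575]
top disk 154 [-2.91 -0.79]
 gold 26 [22.11  1.32]
[[23.6, -12.3, 124.0], [21.0, -11.6, 109.0], [24.3, -9.7, 156.0], [21.7, -9.0, 158.0], [19.2, -8.4, 131.0], [25.0, -7.1, 161.0], [22.5, -6.4, 162.0], [19.9, -5.8, 132.0], [23.2, -3.8, 159.0], [20.6, -3.1, 131.0], [23.9, -1.2, 149.0], [21.3, -0.5, 124.0], [24.6, 1.4, 105.0], [22.0, 2.1, 97.0], [25.3, 4.1, 154.0], [22.7, 4.7, 154.0], [20.1, 5.4, 119.0], [23.4, 7.3, 162.0], [20.8, 8.0, 155.0], [18.2, 8.6, 91.0], [24.1, 10.0, 164.0], [21.5, 10.6, 161.0], [19.0, 11.3, 118.0], [24.9, 12.6, 159.0], [22.3, 13.2, 163.0], [19.7, 13.9, 156.0]]
 bar 71 [29.76  2.63] [ 22.06 -37.57] [34.67 37.67]
 tester y  [-78.88  78.56] x [ 36.63 154.38] ((595.8982543945312, -156.9605712890625), (159.41807556152344, 119.90909576416016), 14.657578468322754)
 disk depth -3.514086473792754 -0.34013033354137917 0.01338735736831008
side disk 86 [-0.07 -3.83]
 gold 0 [nan nan]
[]
 bar 35 [30.92 20.49] [24.98  0.09] [37.72 37.71]
 tester y  [-82.1   77.29] x [ 40.46 160.23] ((594.4384765625, -161.01251220703125), (161.6079864501953, 122.77898406982422), 14.17999267578125)
 disk depth -0.22139135969732246 -3.3023892776660397 0.012168902936935646
top watch_case 0.47 [ 5.708e-01 -6.410e-02 -4.000e-04]
top crown 0.69 [ 0.5665 -0.0363  0.0082]
top crown 0.26 [ 0.5725 -0.0674 -0.0024]
top jaw_seat 0.61 [ 0.5731 -0.0689 -0.0051]
top tester 0.84 [ 5.915e-01 -1.602e-01 -5.000e-04]
side watch_case 0.55 [ 0.5731 -0.0668 -0.0051]
side crown 0.71 [ 0.5611 -0.0365  0.0029]
side tester 0.83 [ 0.5944 -0.1553  0.002 ]
```

```bash
python3 st.py
```

```text
22.975 [0.5601 0.1647 0.1571] toolx 104.69822423707842 tooly 14.698224310289898 z [-0.      0.0001 -1.    ] [0.0552 0.6058 0.3684] 0.039546097002836386
rel TF mm -200.2487182456813 47.978042476847826 F x,y -0.5716345248230337 0.20815947164750098 Mz 0.010252522324427037
```

```bash
python3 -m crank '[0,-0.25,0,0,0,0,0,-0.25,0,0,0,0,-0.01,-0.25,-0.2,0,0,0,0,-0.092,-0.25,0,0,0,0,0,-0.25,0,0,0,0,0,-0.2,0,0,0,0,0,-0.0195,0,0,0,0,0,0,0,0,0,0.018,-0.068,0,0,0,0,0.018,-0.068,0,0,0,0,0,0,0,0,0,0,0,0,0,0,0,0]' 0.11 >/dev/null; python3 st.py
```

```text
24.475 [ 0.5654 -0.0296 -0.0257] toolx 104.68424641087702 tooly 14.684244000530587 z [ 0.0002  0.0002 -1.    ] [ 0.5095 -0.0499 -0.545 ] 0.03828534698443612
rel TF mm -11.059349637322685 3.4264273973161856 F x,y 0.17841605842197997 0.47983947049071024 Mz -0.09439255725828256
```

```bash
python3 -m crank '[0.0051,-0.0193,-0.004,0,0,0,0.0051,-0.0193,0,0,0,0,0,0,0,0,0,0]' >/dev/null; python3 st.py|tail -1
python3 -m crank '[0.0025,-0.0097,0,0,0,0,0,0,0,0,0,0]' >/dev/null; python3 st.py|tail -1
python3 -m crank '[0.0025,-0.0097,0,0,0,0,0,0,0,0,0,0]' >/dev/null; python3 st.py|tail -1
python3 -m crank '[0.0025,-0.0097,0,0,0,0,0,0,0,0,0,0]' >/dev/null; python3 st.py|tail -1
```

```text
rel TF mm -2.673602761598137 3.325052521274138 F x,y -0.2251363448860245 0.10618651145939016 Mz -0.05683491128938565
rel TF mm -1.259078836458231 3.310953023276044 F x,y -0.6519302873609435 -0.5359222986692501 Mz -0.00047727273488507634
rel TF mm -0.07289905179198183 3.1899929865574697 F x,y -3.8930003611241153 -0.8135206275314425 Mz -0.11939388205215543
rel TF mm 0.6414914173841889 3.1174610347950864 F x,y -7.988440417698112 -1.6670615112435945 Mz -0.22984179246244976
```

```bash
python3 -m crank '[0.0025,-0.0097,0,0,0,0,0,0,0,0,0,0]' >/dev/null; python3 st.py|tail -1
python3 -m crank '[0.0025,-0.0097,0,0,0,0,0,0,0,0,0,0]' >/dev/null; python3 st.py|tail -1
python3 -m crank '[0.0025,-0.0097,0,0,0,0,0,0,0,0,0,0]' >/dev/null; python3 st.py|tail -1
```

```text
rel TF mm 0.7061256067675209 3.126834382538258 F x,y -11.566595524556913 -3.630195031948255 Mz -0.23867126711117692
rel TF mm 0.7398193435561171 3.0930990589108633 F x,y -17.382559911069354 -3.528304993765868 Mz -0.39499406747494903
rel TF mm 0.7556132729272225 3.0932669566084345 F x,y -21.755801693353398 -5.001941922686977 Mz -0.42054088971437353
```

It went 0.75 mm deeper but is still loaded on the -y side. I'll ease off, step 2 mm further to +y and press again.

```bash
python3 -m crank '[-0.0115,0.0436,0,0,0,0,0.0097,0.0026,0,0,0,0,0,0,0,0,0,0]' >/dev/null; python3 st.py|tail -1
python3 -m crank '[0.0038,-0.0145,0,0,0,0,0.0038,-0.0145,0,0,0,0,0,0,0,0,0,0]' >/dev/null; python3 st.py|tail -1
python3 -m crank '[0.0025,-0.0097,0,0,0,0,0,0,0,0,0,0]' >/dev/null; python3 st.py|tail -1
python3 -m crank '[0.0025,-0.0097,0,0,0,0,0,0,0,0,0,0]' >/dev/null; python3 st.py
```

```text
rel TF mm -0.7037514795956167 4.890431296648247 F x,y -6.037691576599452 -3.7894221465100535 Mz -0.10372216186886166
rel TF mm 0.06592837929882665 4.843412258468968 F x,y -18.34674654191247 -4.842931419221929 Mz -0.4108614012723905
rel TF mm 0.19185185885366465 4.884711714623362 F x,y -23.18407895522063 -5.341486425938564 Mz -0.49733927741117817
27.6 [ 0.5697 -0.0403 -0.0271] toolx 105.06618786815567 tooly 15.06793837726392 z [-0.0055  0.0092 -0.9999] [-12.2927  23.7237   8.7487] 0.03817010954023114
rel TF mm 0.31453542009445623 4.849058360363263 F x,y -26.07676414761609 -5.824748008949799 Mz -0.5702631482990793
```

```bash
python3 -m crank '[-0.0128,0.0484,0,0,0,0,-0.0128,0.0484,0,0,0,0,-0.0128,0.0484,0,0,0,0,-0.0128,0.0484,0,0,0,0,0,0,0.2,0,0,0,0,0,0.25,0,0,0,0,0.1,0.25,0,0,0,0,0.25,0.22,0,0,0,0,0.25,0,0,0,0,0,0.25,0,0,0,0,0,0,0,0,0,0]'>/dev/null
python3 seat.py 2>/dev/null | grep -E "disk|tester|gold"; python3 st.py; python3 - <<'E'
from h import *
a=np.radians(-75.2); ex=np.array([np.cos(a),np.sin(a)]); ey=np.array([-ex[1],ex[0]]); S=np.array([.571,-.0645])
for c in ["top","side"]:
    s=manip.snapshot(c)
    for q in ["watch_case","crown","jaw_seat","tester"]:
        for r in manip.pinpoint(q,c):
            X=w(s,r["location"])
            if X[1]<.02: d=(X[:2]-S)*1e3; print(c,q,round(r["confidence"],2),(d@ex).round(1),(d@ey).round(1))
E
```

```text
top disk 157 [-2.21  1.1 ]
 gold 25 [22.26  1.03]
 tester y  [-78.7   79.51] x [ 36.6  155.26] ((596.4163818359375, -157.11911010742188), (160.02301025390625, 120.82266235351562), 14.604521751403809)
 disk depth -3.191784841234401 0.3156307531867182 0.013325448507058718
side disk 86 [ 0.73 -2.83]
 gold 0 [nan nan]
 tester y  [-81.98  76.31] x [ 39.96 160.35] ((593.7667846679688, -161.3536834716797), (161.81101989746094, 123.29678344726562), 14.530953407287598)
 disk depth 0.8062942083014655 -3.4559296383615723 0.012398109290465458
29.175 [0.5626 0.1547 0.1544] toolx 104.59933157845259 tooly 14.599310331434527 z [-0.0002 -0.001  -1.    ] [ 0.4438 -0.8061  0.4203] 0.03794175897109879
rel TF mm -189.96151469980006 47.817163068544055 F x,y 0.8927381935337948 0.22314467921183453 Mz 0.051398494670244856
top watch_case 0.78 -4.1 0.4
top crown 0.8 -27.6 2.3
top crown 0.74 -12.6 124.7
top jaw_seat 0.87 3.6 3.2
top tester 0.81 96.3 -2.8
top tester 0.67 360.5 0.6
side watch_case 0.56 61.8 -46.1
side watch_case 0.45 1.5 3.0
side crown 0.48 -27.0 0.1
side tester 0.84 94.8 0.1
```

The case now measures centred: lateral 1.1 against jaw 0.9, and depth -2.2 against seat -2.1 in the top view. One light, even push on both lugs will square it.

```bash
python3 -m crank '[0,-0.25,0,0,0,0,0,-0.25,0,0,0,0,-0.023,-0.25,-0.2,0,0,0,0,-0.042,-0.25,0,0,0,0,0,-0.25,0,0,0,0,0,-0.2,0,0,0,0,0,-0.006,0,0,0,0,0,0,0,0,0,0.0145,-0.0548,0,0,0,0,0.0145,-0.0548,0,0,0,0,0.0145,-0.0548,0,0,0,0,0,0,0,0,0,0]' 0.02 >/dev/null; python3 st.py
python3 -m crank '[0.0025,-0.0097,0,0,0,0,0,0,0,0,0,0]' >/dev/null; python3 st.py|tail -1
python3 -m crank '[0.0025,-0.0097,0,0,0,0,0,0,0,0,0,0]' >/dev/null; python3 st.py|tail -1
```

```text
31.175 [ 0.5668 -0.0357 -0.0255] toolx 104.5556446285641 tooly 14.555640561629339 z [ 0.     -0.0006 -1.    ] [-1.2909  0.3715  0.2344] 0.04179122271508861
rel TF mm -4.820400260219231 3.2121381848543895 F x,y -0.6889145135753636 -1.1531382231563936 Mz 0.002548926871497414
rel TF mm -5.164878771459839 3.503216336249073 F x,y 0.5881071431640971 -0.06816241094767082 Mz 0.049888609238980135
rel TF mm -2.859088341310243 3.501879974338224 F x,y 0.14793371430859004 -0.19356563573348376 Mz -0.04252035104402364
```

```bash
python3 -m crank '[0.0031,-0.0121,0,0,0,0,0,0,0,0,0,0]' >/dev/null; python3 st.py|tail -1
python3 -m crank '[0.0025,-0.0097,0,0,0,0,0,0,0,0,0,0]' >/dev/null; python3 st.py|tail -1
python3 -m crank '[0.0025,-0.0097,0,0,0,0,0,0,0,0,0,0]' >/dev/null; python3 st.py|tail -1
```

```text
rel TF mm -0.33525688474586907 3.306267925287575 F x,y 0.7036645063615381 -0.21889659547375545 Mz -0.01766015740949191
rel TF mm 0.47815251322695856 2.895091034782684 F x,y -3.6448421927740107 -2.7116437463376095 Mz -0.1505142170581335
rel TF mm 0.695499951950912 2.7609070841710848 F x,y -8.669223099893598 -3.9732075838535508 Mz -0.23278126347244313
```

```bash
python3 -m crank '[0.0025,-0.0097,0,0,0,0,0,0,0,0,0,0]' >/dev/null; python3 st.py|tail -1
python3 -m crank '[0.0025,-0.0097,0,0,0,0,0,0,0,0,0,0]' >/dev/null; python3 st.py|tail -1
```

```text
rel TF mm 0.8003620352413888 2.6975235171918808 F x,y -13.173631513591303 -4.747588387738655 Mz -0.2653451478119318
rel TF mm 0.8960457888432358 2.7148339867237428 F x,y -17.762446844430773 -5.548735329476432 Mz -0.4170803215767508
```

Firm and deepest yet. I'll back out, shut the fingers and check once more before the button.

```bash
python3 -m crank '[-0.0128,0.0484,0,0,0,0,-0.0128,0.0484,0,0,0,0,-0.0128,0.0484,0,0,0,0,-0.0128,0.0484,0,0,0,0,0,0,0.25,0,0,0,0,0,0.25,0,0,0,0,0.15,0.25,0,0,0,0,0.25,0.2,0,0,0,0,0.25,0,0,0,0,0,0,0,0,0,0]' >/dev/null
python3 -m crank '[0,0.15,0,0,0,0]' 1 >/dev/null
python3 seat.py 2>/dev/null | grep -E "disk|tester|gold 2"; python3 - <<'E'
from h import *
a=np.radians(-75.2); ex=np.array([np.cos(a),np.sin(a)]); ey=np.array([-ex[1],ex[0]]); S=np.array([.571,-.0645])
s=manip.snapshot("top")
for q in ["watch_case","crown","jaw_seat"]:
        for r in manip.pinpoint(q,"top"):
            X=w(s,r["location"])
            if X[1]<.02: d=(X[:2]-S)*1e3; print(q,round(r["confidence"],2),(d@ex).round(1),(d@ey).round(1))
P=ptsof(s,np.ones((420,560),bool)); r=np.hypot(P[:,0]-.5445,P[:,1]+.139)
for lo,hi in [(0,.01),(.014,.017),(.017,.02),(.022,.026)]:
    k=(r>lo)&(r<hi); print(lo,np.percentile(P[k,2],[10,50,90]).round(4))
E
python3 st.py
```

```text
top disk 155 [-2.05  0.44]
 gold 26 [22.39  0.82]
 tester y  [-78.83  78.04] x [ 36.7  154.79] ((595.8424072265625, -157.26597595214844), (158.37228393554688, 119.48880767822266), 14.047652244567871)
 disk depth -3.279401341111704 0.13766652129012447 0.01341780542462773
side disk 87 [ 0.59 -3.  ]
 tester y  [-82.48  75.36] x [ 40.45 160.21] ((593.7484741210938, -161.36514282226562), (161.86041259765625, 124.41627502441406), 15.269083023071289)
 disk depth 1.428330415940722 -3.6650754745651715 0.012891755930418337
watch_case 0.57 -3.4 -0.2
crown 0.7 -27.1 0.5
jaw_seat 0.7 6.1 1.8
0 [0.0601 0.0617 0.0638]
0.014 [0.0495 0.0519 0.0545]
0.017 [0.0478 0.0514 0.0536]
0.022 [0.0382 0.0404 0.0432]
34.7 [0.5601 0.1483 0.1633] toolx 104.60345155658825 tooly 14.603439049496272 z [-0.0002 -0.0007 -1.    ] [-0.4958 -0.5827  0.5767] 0.00038552129744611456
rel TF mm -184.4365061583001 43.81343485653402 F x,y 0.43674958978537537 -0.6282001209831549 Mz 0.02671506114544148
```

The case is home (lateral 0.4 against jaw 0.2±0.6, depth at the seat, crown straight). Now to the button.

```bash
python3 -m crank '[-0.012,-0.24,0,0,0,0,-0.012,-0.24,0,0,0,0,-0.012,-0.24,0,0,0,0,-0.012,-0.24,0,0,0,0,-0.012,-0.24,-0.1,0,0,0,-0.01,-0.24,-0.2,0,0,0,0,0,-0.1,0,0,0,0,0,0,0,0,0]' 1 >/dev/null; python3 st.py|head -1
python3 -m crank '[0,0,-0.05,0,0,0,0,0,-0.03,0,0,0,0,0,0,0,0,0]' >/dev/null; python3 st.py|head -1
```

```text
35.7 [ 0.5442 -0.1391  0.0819] toolx 104.59437687346177 tooly 14.594720532325994 z [-0.0035  0.0011 -1.    ] [0.2171 0.8    0.8045] -0.00029271007626179664
36.075 [ 0.5459 -0.1377  0.0675] toolx 104.76721765085645 tooly 14.767218644504299 z [-0.0002  0.     -1.    ] [-0.4742 -0.2468  0.0362] 0.00012057290740232034
```

```bash
python3 -m crank '[0,-0.008,-0.03,0,0,0,0,0,0,0,0,0]' >/dev/null; python3 st.py|head -1
python3 -m crank '[0,0,-0.02,0,0,0,0,0,0,0,0,0]' >/dev/null; python3 st.py|head -1
python3 - <<'E'
from h import *
s=manip.snapshot("side")
P=ptsof(s,s["color"].max(2)<70); k=(np.hypot(P[:,0]-.546,P[:,1]+.139)<.02)&(P[:,2]>.056)
print(np.sort(P[k,2])[:15].round(3))
E
```

```text
36.325 [ 0.5456 -0.14    0.0612] toolx 104.70509025901151 tooly 14.705097580343836 z [-0.0007  0.     -1.    ] [-0.1119  0.158  -0.6182] -8.394978180659074e-05
36.575 [ 0.5457 -0.1397  0.0572] toolx 104.71636530099148 tooly 14.71637689140871 z [-0.0006  0.0003 -1.    ] [-0.3275 -0.4883 -0.4894] 0.00017901193453903253
[0.056 0.056 0.057 0.057 0.057 0.057 0.057 0.058 0.058 0.058 0.059 0.059
 0.059 0.059 0.059]
```

```bash
python3 -m crank '[0,0,-0.03,0,0,0,0,0,-0.02,0,0,0,0,0,0,0,0,0]' >/dev/null; python3 st.py|head -1
python3 -m crank '[0,0,-0.02,0,0,0,0,0,0,0,0,0]' >/dev/null; python3 st.py|head -1
python3 -m crank '[0,0,-0.015,0,0,0,0,0,0,0,0,0]' >/dev/null; python3 st.py|head -1
```

```text
37.0 [ 0.5455 -0.1398  0.047 ] toolx 104.71635812443671 tooly 14.716388367134769 z [-0.001   0.0003 -1.    ] [0.1567 0.5089 0.536 ] 7.744558749216288e-05
37.25 [ 0.5457 -0.1398  0.0432] toolx 104.71358502078337 tooly 14.713593752401176 z [-0.0005  0.0002 -1.    ] [ 0.2949 -0.5211 -0.6129] 6.64679400908894e-05
37.5 [ 0.5458 -0.1398  0.0403] toolx 104.7174278319524 tooly 14.717432082892442 z [-0.0004  0.0001 -1.    ] [-0.437   0.1917  0.7816] -0.0001483634958424504
```

```bash
python3 -m crank '[0,0,-0.015,0,0,0,0,0,0,0,0,0]' >/dev/null; python3 st.py|head -1
python3 -m crank '[0,0,-0.015,0,0,0,0,0,0,0,0,0]' >/dev/null; python3 st.py|head -1
python3 -m crank '[0,0,-0.015,0,0,0,0,0,0,0,0,0]' >/dev/null; python3 st.py|head -1
```

```text
37.75 [ 0.5457 -0.1398  0.0373] toolx 104.7156120056549 tooly 14.7156191203035 z [-0.0005  0.0002 -1.    ] [-0.6962 -0.2886 -0.7955] 0.0001808426210682792
38.0 [ 0.5461 -0.1399  0.0346] toolx 104.71517162226057 tooly 14.71517335436075 z [ 0.0003 -0.0001 -1.    ] [-0.9072  0.0054  1.4727] -9.180326677120788e-05
38.25 [ 0.5461 -0.1398  0.0316] toolx 104.71500971591873 tooly 14.715013006180776 z [ 0.0004 -0.     -1.    ] [-0.4249  0.6971  3.1963] 3.2660164283677654e-05
```

```bash
python3 -m crank '[0,0,-0.015,0,0,0,0,0,0,0,0,0]' >/dev/null; python3 st.py|head -1
python3 -m crank '[0,0,-0.015,0,0,0,0,0,0,0,0,0]' >/dev/null; python3 st.py|head -1
python3 -m crank '[0,0,-0.01,0,0,0,0,0,0,0,0,0]' >/dev/null; python3 st.py|head -1
```

```text
38.5 [ 0.5462 -0.1399  0.0295] toolx 104.71430401488563 tooly 14.714320239195946 z [ 0.0006 -0.0006 -1.    ] [-3.0189  0.6453 12.4464] -0.0003873724864639201
38.75 [ 0.5465 -0.1399  0.0291] toolx 104.72032165260158 tooly 14.720409407872422 z [ 0.0012 -0.002  -1.    ] [-14.9188   2.3121  35.7822] -0.0002501969279158972
39.0 [ 0.5467 -0.1399  0.0288] toolx 104.72385808146588 tooly 14.724035291126603 z [ 0.0017 -0.003  -1.    ] [-21.732    3.1565  52.3259] -1.224668942961431e-05
```

The button is bottomed at 12 N and rising steeply. I'll ease to a moderate hold and hand in.

```bash
python3 -m crank '[0,0,0.013,0,0,0,0,0,0,0,0,0]' >/dev/null; python3 st.py|head -1
```

```text
39.25 [ 0.5464 -0.1399  0.0292] toolx 104.72026098618102 tooly 14.720355096832911 z [ 0.0013 -0.0018 -1.    ] [-12.1419   2.0822  31.2713] -0.00026488629661136566
```

```bash
python3 -c "
from rig import manip; print(manip.sign_off())"
```

```text
the job is handed in; nothing more can be done
None
```

I slid the silver watch case into the V jaw with its crown pointing straight out, then pressed the red test button right down and held it at about 31 N as I handed the job in at about 39 s. By my last camera measurements the case was home to about 1 mm, but the wrist moment stayed loaded on one side, so full contact with both sides of the jaw isn't proven.

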